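# Snap the paddle into the mixer drive and tug-test it

## Task

Take the flat paddle out of the tool stand and press it straight down into the mixer's drive hub until it snaps fully home, pressing with no more than about 20 N. Keep hold of it and prove that the catch has it: tug it straight up with a steady 12 N or so for about a second (never as much as 18 N). Then let go, leaving the paddle upright in the hub, still caught, and everything else where it was.

Things in the scene. Friction and masses are not known exactly. Their poses are not given: they have to be found in the camera images.
- paddle_grip (a point): centre of the grip of the paddle, a mixing tool (0.15 to 0.3 kg) with a flat rounded aluminium frame 76 mm wide with one crossbar, 10 to 78 mm above its flange. The plain grey round grip on top is 30 mm across, 32 mm tall; this point, its middle, is 101 mm above the flange's underside. z up along the tool. It starts in any one of the stand's three holes, flange on the stand's top
- paddle_seat (a point): centre of the underside of the paddle's round flange (36 mm across, 6 mm thick); z up along the tool, y across the flat frame. It starts on the stand's top, 45 mm above the table, and rests on the hub's top face when the paddle is fully home. The shank below is round, so yaw in the hub does not matter
- paddle_tip (a point): lower end of the paddle's round steel shank, 32 mm below the flange's underside. The shank is 16 mm across; its lowest 8 mm taper to 8 mm across; a neck 10 mm across runs from 8 to 18 mm below the flange, for the catches
- whisk_grip (a point): centre of the grip of the balloon whisk (round cage of thin wires, 68 mm across), same grip, flange and shank as the paddle, standing in another hole of the stand. Leave it there.
- dough_hook_grip (a point): centre of the grip of the dough hook (one thick spiral arm), same grip, flange and shank as the paddle, standing in another hole of the stand. Leave it there.
- stand: wooden tool stand, a fixed block 90 (x) by 320 (y) by 45 mm high; origin at the centre of its underside. Its three holes, 24 mm wide, lie at y = -100, 0 and 100 mm in its frame and hold the tools loosely; the tools' tops stand 162 mm above the table
- hub_seat (a point): centre of the top face of the drive hub, z up: the mouth of a vertical bore 18 mm across with a 2 mm bevel. The hub is a bare steel turret 68 mm across on top of the white mixer drive unit (fixed, 220 by 240 mm, 55 mm high); its top face is 98 mm above the table
- hub_catch (a point): point on the bore's axis 13 mm below the hub's face; near it two hidden spring catches cross the bore. The shank meets them with the flange 15 to 18 mm up; a push of roughly 4 to 12 N parts them; they snap into the neck just before the flange lands, then the push rises steeply. Its weight alone does not snap the paddle in. Snapped in, it lifts freely 1 to 4 mm (differs each time), then is held firmly
- hub (a joint): the hub floats on stiff springs: travel in m, 0 at rest, positive up, about 8 N per mm either way (0.0015 is a tug of 12 N on the hub beyond the tool's own weight; -0.0025 a push of 20 N). Travel ends at 6 mm either way.
- plate: loose white plate, 140 mm across, bystander; origin at the centre of its underside
- spatula: loose spatula with yellow handle, 250 mm long, lying near the robot, bystander
- measuring_mug: loose white mug, 84 mm across, 100 mm high, bystander; origin at the centre of its underside
- spice_jar: loose glass jar, 56 mm across, 90 mm high, bystander; origin at the centre of its underside
- timer: loose white kitchen timer, 30 by 65 by 65 mm high, bystander; origin at the centre of its underside
Mind the look-alikes: they are no part of the job. What is shaped like the part that bears paddle_grip but orange is not meant.

How it is judged:
By the outcome, as a careful person would: the job done as asked, in the order asked, and still so for the second after the job is handed in, with the robot touching nothing.
It also fails if it takes over 61 s, if anything falls off the work surface, if the arm or the gripper's body presses on something with over 40 N, if the wrist force passes 120 N, or if a joint passes its speed limit or range.

## Robot

A 6-joint arm with a two-finger parallel gripper is mounted at the origin on the work surface. World frame = base frame: x ahead of the robot, y to its left, z up, the work surface at z = 0. Lengths are in m, angles in degrees, forces in N, time in s.
With the tool pointing down it reaches from about 0.25 to 0.725 m from the base axis. Payload 9.7 kg.
Tool frame: the origin (TCP) lies at the very end of the fingers, on their centre line; the grasp point (between the pads) lies 19 mm behind it (bot.hold_point_z is the distance from the TCP to the grasp point, in m); z points along the fingers, y is the line along which they close (so a half turn about z gives the same grasp; the last joint's range is limited). The gripper opens to 85 mm and grips with 20 to 120 N. Pads are 22 mm wide; open, the fingers measure 114 mm over their backs; the gripper's body (76 mm by 85 mm) begins 54 mm behind the grasp point. The pads swing forward as they close: fully open they stand 13 mm farther back than shut.
Start: joints at [-77.063, 4.979, 10.078, 95.1, 0, 90], TCP at [0.123, -0.536, 0.231] pointing down, gripper open.
Joint ranges: [-179.16, 179.16], [-48.56, 103.87], [-65.8, 70.77], [-126.05, 130.52], [-82.76, 87.17], [-180, 180]. Speed limits (degrees/s): [127.2, 127.2, 147.25, 180, 180, 180].

## Interface

Orientations are given as [roll, pitch, yaw] about the fixed x, y, z axes, in that order (R = Rz(yaw) Ry(pitch) Rx(roll)).
In Python, from workcell import bot gives the robot as it stands.
- The arm moves only by the tool play_rows, never from a script. Its argument "targets" is a list of rows, each an object with "grip": the closure in counts, from 0 (fully open) to 255 (shut); "linear": the shift along the world's x, y, z in cm, a list of three; "delta_rot": the turn, a rotation vector about the world's x, y, z in rad, a list of three. A call has 1 to 10 rows; each row is the pose to reach, as a shift and turn from the pose commanded when the call began; what a row does not reach only later rows make up. A row lasts 1/10 s, in which the tool goes at most 50 mm and 8.59 degrees, less where a joint would pass 70% of its speed; a pose out of reach is approached as far as the arm can. A call with a gripper value outside its range is refused whole. The fingers move at their own pace and stop on an object; "force" is the grip in N (left out, the last holds). Time passes only in rows, so rows that repeat a pose let the fingers close. It gives the time, the measured TCP pose, the force, the opening and the grip force at its end, in the units of the state.
- bot.get_obs(): the state, without advancing time (a new reading comes with each control period).
- bot.camera(name): name is "scene" or "side" or "wrist"; returns a dict with "color" (400x640x3 uint8, red, green, blue), "range_z" (400x640 float32, m along the optical axis (not along the pixel's ray), 0 where there is no reading), "fov_y" (degrees; the focal length in pixels is half the picture's height over the tangent of half this angle, whatever the lens; pixels are square), "cx", "cy" (the principal point, pixels), "world_to_cam" (4x4, takes a point from world to camera coordinates). Camera axes: x right, y up, looking along -z (the intrinsics and any distortion apply to the point x, -y, -z); pixel columns grow to the right and rows downward; lengths in m; the calibration is good to about 2 mm. The wrist camera is an equidistant fisheye: a pixel r from the principal point sees the ray r / f radians off the axis. A picture is of the moment at which its call begins.
- bot.job_done(): hands the job in; it is judged then, once.
Trained networks look in a picture, given as the dict that the camera call returned (one of the last four; its "shot" number tells which), for a name from the list of things; names that differ only in an ending like _2 or _b are one class to them, and where a whole thing is asked for, a point or a joint stands for the part that bears it (a point fixed in the world has none). Each returns a list of dicts, best first, with "conf" (0 to 1); they miss things now and then, are a little off and sometimes report something else, mostly with a low value. They report only what shows in the picture. A call takes as long as a camera call. They do not tell look-alikes from the thing itself.
- bot.search_frame(picture, target): "box" ([left, top, right, bottom] in pixels, round what is visible of it).
- bot.trace(picture, target): "pixels" (400x640 bool, what is visible of it) and "box" ([left, top, right, bottom] in pixels, round what is visible of it).
- bot.pinpoint(picture, target): "pixel" ([column, row] in pixels: a listed point, or the origin of a listed thing).
The state is a dict: "time": time; "q": joint angles; "qd": joint speeds; "joint_efforts": joint torques, N m; "ee_pos": TCP position; "tcp_rot": TCP orientation; "wrist_force": force on the tool from outside, world axes, zero at the start; "torque": the same for the moment, N m; "opening": finger opening in m; "grasp_force": force on a finger pad.
Only numpy, scipy, OpenCV 4.12 (cv2) and the standard library are available. Lean on these libraries where they do the work, as an engineer would, in place of code of your own. Each camera call takes 0.05 s, during which the arm holds its last target. There are 200 camera calls.

## Working session

There is one attempt and no reset: what is moved stays moved. The work goes in short steps, Python scripts to look and compute and a tool call to move; the robot and the scene stay as the last step left them, time stands still between calls to the robot, and variables do not carry over. Pictures are saved under pics/ and viewed, at most 10 in all, crops included, and the job is handed in when it is done.

Besides the shell and the picture viewer there is one more tool, called after ">>>" by a JSON object that holds its "method" and its "body", one argument or row to a line. play_rows: Moves the arm, as the interface text tells. Its arguments: {"type":"object","properties":{"targets":{"type":"array","items":{"type":"object","properties":{"grip":{"type":"number"},"linear":{"type":"array","items":{"type":"number"}},"delta_rot":{"type":"array","items":{"type":"number"}}}}},"force":{"type":"number"}},"required":["targets"]}

```bash
ls; mkdir -p pics; cat > h.py <<'E'
import numpy as np, cv2
from workcell import bot
def pt(p,px,z=None,r=2):
    """pixel -> world, by plane height z or by range"""
    c,rw=px; f=200/np.tan(np.radians(p["fov_y"]/2)); M=np.linalg.inv(p["world_to_cam"])
    x,y=(c-p["cx"])/f,(rw-p["cy"])/f
    if p.get("fish"):
        t=np.hypot(x,y); s=np.sin(t)/max(t,1e-9); d=np.array([x*s,-y*s,-np.cos(t)])
    else: d=np.array([x,-y,-1.])
    dw=M[:3,:3]@d; o=M[:3,3]
    if z is not None: return o+dw*(z-o[2])/dw[2]
    a=p["range_z"][int(rw)-r:int(rw)+r+1,int(c)-r:int(c)+r+1]; a=a[a>0]
    return o+dw*np.median(a)/(-d[2])
def cam(n,save=None):
    p=bot.camera(n); p["fish"]=n=="wrist"
    if save: cv2.imwrite(f"pics/{save}.png",p["color"][...,::-1])
    return p
E
python3 - <<'E'
from h import *
print({k:np.round(v,3) for k,v in bot.get_obs().items()})
for n in("scene","side"):
    p=cam(n,n+"0"); print(n,{k:v for k,v in p.items() if k not in("color","range_z","world_to_cam")},np.linalg.inv(p["world_to_cam"])[:3,3])
    for t,z in(("paddle_grip",.146),("whisk_grip",.146),("dough_hook_grip",.146),("paddle_seat",.045),("stand",0),("hub_seat",.098),("plate",0),("measuring_mug",0),("spice_jar",0),("timer",0)):
        for d in bot.pinpoint(p,t)[:4]: print(t,round(d["conf"],2),np.round(d["pixel"]),np.round(pt(p,d["pixel"],z),3))
E
```

```text
pics
{'time': np.float64(0.0), 'q': array([-7.7064e+01,  5.0130e+00,  1.0034e+01,  9.5098e+01,  1.0000e-03,
        8.9999e+01]), 'qd': array([-0.136, -0.064, -0.064,  0.07 , -0.089,  0.008]), 'joint_efforts': array([ 2.000e-03, -5.204e+01,  4.648e+01,  1.700e-02,  0.000e+00,
       -0.000e+00]), 'ee_pos': array([ 0.123, -0.536,  0.231]), 'tcp_rot': array([-1.79923e+02, -1.00000e-03,  1.29360e+01]), 'wrist_force': array([-0.572, -1.08 , -0.052]), 'torque': array([ 0.063, -0.038, -0.029]), 'grasp_force': np.float64(0.0), 'opening': np.float64(0.086)}
scene {'fov_y': 46.19098228121692, 'cx': 319.3664044855585, 'cy': 196.71910930090016, 'shot': 1, 'fish': False} [1.06171188 0.4417335  1.25153672]
paddle_grip 0.86 [272. 160.] [ 0.554 -0.265  0.146]
paddle_grip 0.84 [223. 176.] [ 0.692 -0.325  0.146]
whisk_grip 0.62 [300. 173.] [ 0.529 -0.174  0.146]
dough_hook_grip 0.68 [250. 143.] [ 0.557 -0.364  0.146]
paddle_seat 0.89 [230. 195.] [ 0.69  -0.326  0.045]
paddle_seat 0.57 [275. 176.] [ 0.544 -0.275  0.045]
stand 0.9 [275. 180.] [ 0.534 -0.292  0.   ]
stand 0.39 [222. 145.] [ 0.561 -0.532
[... 373 characters left out ...]
x': 318.32449020885093, 'cy': 202.25402008322635, 'shot': 2, 'fish': False} [0.29587574 1.05651398 0.80211097]
paddle_grip 0.55 [294. 154.] [ 0.685 -0.294  0.146]
whisk_grip 0.6 [331. 175.] [ 0.525 -0.17   0.146]
dough_hook_grip 0.59 [332. 151.] [ 0.558 -0.352  0.146]
paddle_seat 0.64 [334. 188.] [ 0.529 -0.263  0.045]
paddle_seat 0.63 [291. 173.] [ 0.709 -0.339  0.045]
stand 0.76 [330. 199.] [ 0.542 -0.26   0.   ]
stand 0.23 [299. 370.] [0.465 0.466 0.   ]
hub_seat 0.59 [285. 249.] [0.576 0.182 0.098]
plate 0.96 [259. 206.] [ 0.772 -0.151  0.   ]
measuring_mug 0.81 [338. 166.] [ 0.563 -0.53   0.   ]
spice_jar 0.56 [358. 165.] [ 0.483 -0.559  0.   ]
timer 0.83 [302. 372.] [0.455 0.469 0.   ]
```

```bash
python3 - <<'E'
import cv2
a=cv2.imread("pics/scene0.png");c=cv2.resize(a[90:340,170:540],None,fx=2.1,fy=2.1,interpolation=cv2.INTER_CUBIC);cv2.imwrite("pics/c1.png",c)
a=cv2.imread("pics/side0.png");c=cv2.resize(a[130:330,220:420],None,fx=3,fy=3,interpolation=cv2.INTER_CUBIC);cv2.imwrite("pics/c2.png",c)
E
```

```text
(no output)
```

View pics/c1.png

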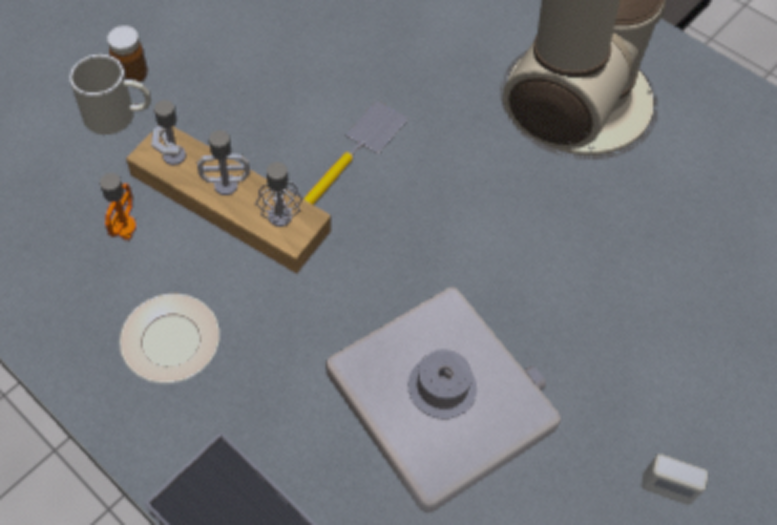

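View pics/c2.png

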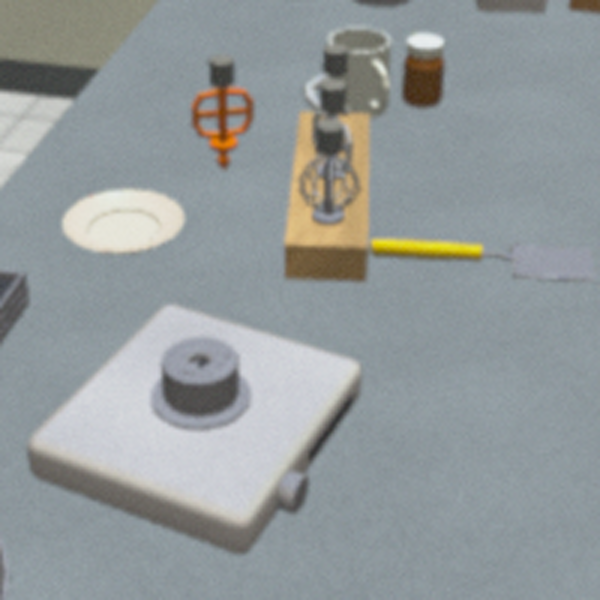

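Candidates for the paddle are the far tool in the stand (250,143), which is the dough hook, the middle one (272,160), which has a flat frame with a crossbar, the near one (300,173), which is the whisk, and the orange look-alike on the table (223,176). The middle tool is the paddle. The hub is at about (385,266). I'll move above the paddle with the fingers closing across the stand.

>>> {"method": "play_rows", "body": {
  "targets": [
    {"linear": [4.2, 2.7, 1.5], "delta_rot": [0, 0, 0.15], "grip": 0},
    {"linear": [8.5, 5.4, 2.5], "delta_rot": [0, 0, 0.3], "grip": 0},
    {"linear": [12.7, 8.1, 2.5], "delta_rot": [0, 0, 0.45], "grip": 0},
    {"linear": [17, 10.8, 2.5], "delta_rot": [0, 0, 0.6], "grip": 0},
    {"linear": [21.2, 13.5, 2.5], "delta_rot": [0, 0, 0.75], "grip": 0},
    {"linear": [25.5, 16.3, 2.5], "delta_rot": [0, 0, 0.9], "grip": 0},
    {"linear": [29.7, 19, 2.5], "delta_rot": [0, 0, 1.05], "grip": 0},
    {"linear": [34, 21.7, 2.5], "delta_rot": [0, 0, 1.2], "grip": 0},
    {"linear": [38.2, 24.4, 2.5], "delta_rot": [0, 0, 1.35], "grip": 0},
    {"linear": [42.5, 27.1, 2.5], "delta_rot": [0, 0, 1.5], "grip": 0}
  ]
}}

```text
time: 2.1
ee_pos: [0.5436, -0.2673, 0.2564]
tcp_rot: [180.0, 0.0, 99.2]
wrist_force: [1.3, -1.5, -0.5]
opening: 0.0857
grasp_force: 0.0
```

>>> {"method": "play_rows", "body": {
  "targets": [
    {"linear": [0, 0, 0], "delta_rot": [0, 0, 0], "grip": 0},
    {"linear": [0, 0, 0], "delta_rot": [0, 0, 0], "grip": 0},
    {"linear": [0, 0, 0], "delta_rot": [0, 0, 0], "grip": 0}
  ]
}}

```text
time: 2.4
ee_pos: [0.5415, -0.2692, 0.2564]
tcp_rot: [-180.0, 0.0, 98.8]
wrist_force: [0.1, -0.7, 0.4]
opening: 0.0852
grasp_force: 0.0
```

```bash
python3 - <<'E'
from h import *
p=cam("wrist","w1")
o=bot.get_obs();print(o["ee_pos"],o["tcp_rot"],o["time"],o["wrist_force"],np.linalg.inv(p["world_to_cam"])[:3,3])
for t,z in(("paddle_grip",.146),("whisk_grip",.146),("dough_hook_grip",.146),("paddle_seat",.045),("hub_seat",.098)):
    for d in bot.pinpoint(p,t)[:3]: print(t,round(d["conf"],2),np.round(d["pixel"]),np.round(pt(p,d["pixel"],z),4),np.round(pt(p,d["pixel"]),4))
E
```

```text
[ 0.54130626 -0.26958528  0.25662919] [1.79991338e+02 1.82312195e-02 9.87667225e+01] 2.45 [-0.1375799  -0.30633709 -0.1767791 ] [ 0.5296799  -0.18730926  0.39894139]
paddle_grip 0.76 [455. 265.] [ 0.6912 -0.3204  0.146 ] [ 0.6895 -0.3191  0.1486]
whisk_grip 0.61 [327.  70.] [ 0.533  -0.1641  0.146 ] [ 0.5328 -0.1656  0.162 ]
dough_hook_grip 0.69 [322. 289.] [ 0.5605 -0.364   0.146 ] [ 0.5586 -0.3529  0.162 ]
paddle_seat 0.75 [321. 164.] [ 0.5452 -0.2626  0.045 ] [ 0.5444 -0.2586  0.0636]
paddle_seat 0.63 [427. 224.] [ 0.6929 -0.3177  0.045 ] [ 0.696  -0.3202  0.0383]
hub_seat 0.73 [323. 190.] [ 0.5488 -0.2784  0.098 ] [ 0.5447 -0.259   0.1621]
```

View pics/w1.png

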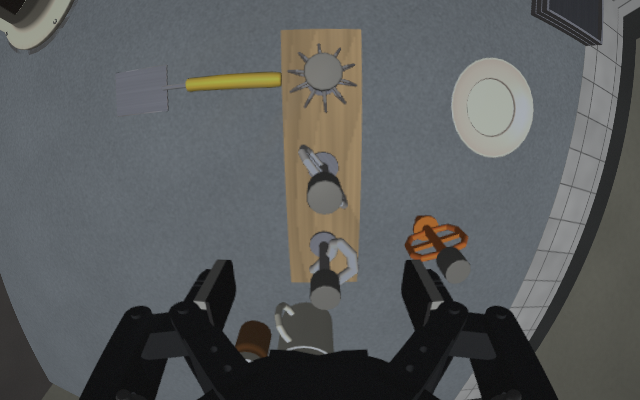

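```bash
cat >> h.py <<'E'
def cloud(p):
    """world xyz of every pixel"""
    f=200/np.tan(np.radians(p["fov_y"]/2)); M=np.linalg.inv(p["world_to_cam"])
    c,r=np.meshgrid(np.arange(640),np.arange(400)); x,y=(c-p["cx"])/f,(r-p["cy"])/f
    if p["fish"]: t=np.hypot(x,y)+1e-9; k=np.tan(np.minimum(t,1.4))/t; x,y=x*k,y*k
    q=np.stack([x,-y,-np.ones_like(x)],-1)*p["range_z"][...,None]
    w=q@M[:3,:3].T+M[:3,3]; w[p["range_z"]<=0]=np.nan; return w
def disc(w,c,z,R,tol=.004):
    """centre of the round face at height z near c"""
    m=(abs(w[...,2]-z)<tol)&(np.hypot(w[...,0]-c[0],w[...,1]-c[1])<R)
    pts=w[m][:,:2].astype(np.float32); (x,y),r=cv2.minEnclosingCircle(pts)
    return np.round([x,y,r],4),np.round(pts.mean(0),4),len(pts),np.round(np.median(w[m][:,2]),4)
E
python3 - <<'E'
from h import *
p=cam("wrist"); w=cloud(p)
for c in((.545,-.262),(.53,-.165),(.558,-.355)): print(disc(w,c,.162,.03))
p=cam("scene");w=cloud(p);print("hub",disc(w,(.57,.184),.098,.05)); print(disc(w,(.545,-.262),.162,.03))
p=cam("side");w=cloud(p);print("hub",disc(w,(.57,.184),.098,.05)); print(disc(w,(.545,-.262),.162,.03))
E
```

```text
(array([ 0.5466, -0.2647,  0.0154]), array([ 0.5466, -0.2638], dtype=float32), 1010, np.float64(0.1618))
(array([ 0.53  , -0.1664,  0.0151]), array([ 0.5301, -0.1666], dtype=float32), 1149, np.float64(0.1618))
(array([ 0.563, -0.363,  0.016]), array([ 0.5633, -0.3615], dtype=float32), 652, np.float64(0.1618))
hub (array([0.5738, 0.1813, 0.0344]), array([0.5745, 0.182 ], dtype=float32), 412, np.float64(0.0979))
(array([ 0.5458, -0.2639,  0.0157]), array([ 0.5449, -0.2633], dtype=float32), 59, np.float64(0.1624))
hub (array([0.5727, 0.1843, 0.0351]), array([0.5722, 0.1856], dtype=float32), 311, np.float64(0.0973))
(array([ 0.5424, -0.2591,  0.0147]), array([ 0.5428, -0.2605], dtype=float32), 28, np.float64(0.1614))
```

>>> {"method": "play_rows", "body": {
  "targets": [
    {"linear": [0.5, 0.5, -2], "delta_rot": [0, 0, 0], "grip": 0},
    {"linear": [0.5, 0.5, -5], "delta_rot": [0, 0, 0], "grip": 0},
    {"linear": [0.5, 0.5, -8], "delta_rot": [0, 0, 0], "grip": 0},
    {"linear": [0.5, 0.5, -11], "delta_rot": [0, 0, 0], "grip": 0},
    {"linear": [0.5, 0.5, -12.7], "delta_rot": [0, 0, 0], "grip": 0},
    {"linear": [0.5, 0.5, -12.7], "delta_rot": [0, 0, 0], "grip": 0},
    {"linear": [0.5, 0.5, -12.7], "delta_rot": [0, 0, 0], "grip": 0}
  ]
}}

```text
time: 3.55
ee_pos: [0.5471, -0.2639, 0.1299]
tcp_rot: [180.0, 0.0, 98.9]
wrist_force: [0.3, 0.1, 0.4]
opening: 0.0854
grasp_force: 0.0
```

>>> {"method": "play_rows", "body": {
  "targets": [
    {"linear": [0, 0, 0], "delta_rot": [0, 0, 0], "grip": 255},
    {"linear": [0, 0, 0], "delta_rot": [0, 0, 0], "grip": 255},
    {"linear": [0, 0, 0], "delta_rot": [0, 0, 0], "grip": 255},
    {"linear": [0, 0, 0], "delta_rot": [0, 0, 0], "grip": 255},
    {"linear": [0, 0, 0], "delta_rot": [0, 0, 0], "grip": 255},
    {"linear": [0, 0, 0], "delta_rot": [0, 0, 0], "grip": 255}
  ],
  "force": 70
}}

```text
time: 4.15
ee_pos: [0.5471, -0.2641, 0.1301]
tcp_rot: [180.0, 0.0, 98.9]
wrist_force: [-2.7, -1.2, 6.3]
opening: 0.0288
grasp_force: 69.1
```

>>> {"method": "play_rows", "body": {
  "targets": [
    {"linear": [0, 0, 0.7], "grip": 255, "delta_rot": [0, 0, 0]},
    {"linear": [0, 0, 2], "grip": 255, "delta_rot": [0, 0, 0]},
    {"linear": [0, 0, 4.5], "grip": 255, "delta_rot": [0, 0, 0]},
    {"linear": [0, 0, 7.5], "grip": 255, "delta_rot": [0, 0, 0]},
    {"linear": [0, 0, 10.5], "grip": 255, "delta_rot": [0, 0, 0]},
    {"linear": [0, 0, 13.5], "grip": 255, "delta_rot": [0, 0, 0]},
    {"linear": [0, 0, 16], "grip": 255, "delta_rot": [0, 0, 0]},
    {"linear": [0, 0, 17], "grip": 255, "delta_rot": [0, 0, 0]},
    {"linear": [0, 0, 17], "grip": 255, "delta_rot": [0, 0, 0]},
    {"linear": [0, 0, 17], "grip": 255, "delta_rot": [0, 0, 0]}
  ]
}}

```text
time: 5.15
ee_pos: [0.5472, -0.2638, 0.2991]
tcp_rot: [-180.0, -0.0, 98.9]
wrist_force: [-0.4, -1.0, -3.0]
opening: 0.0283
grasp_force: 69.4
```

```bash
python3 - <<'E'
from h import *
p=cam("wrist","w2")
o=bot.get_obs();print(o["ee_pos"],o["tcp_rot"],o["time"],o["wrist_force"],o["grasp_force"],o["opening"])
p=cam("scene","s2"); q=cam("side","d2")
a=np.hstack([cv2.resize(i["color"][r0:r0+160,c0:c0+130,::-1],None,fx=3,fy=3) for i,r0,c0 in((p,80,200),(q,60,270))]); cv2.imwrite("pics/c3.png",a)
for n,i in(("sc",p),("si",q)):
  for t,z in(("paddle_grip",.316),("paddle_tip",.183),("paddle_seat",.215)):
    for d in bot.pinpoint(i,t)[:2]: print(n,t,round(d["conf"],2),np.round(d["pixel"]),np.round(pt(i,d["pixel"],z),4))
E
```

```text
[ 0.54701707 -0.26377439  0.29850737] [-1.79949229e+02 -3.76533373e-02  9.88849597e+01] 5.2 [-0.61334476 -0.40785605 -3.07336177] 69.41434979438782 0.02819796980683983
sc paddle_grip 0.83 [267. 121.] [ 0.5503 -0.2638  0.316 ]
sc paddle_grip 0.82 [221. 177.] [ 0.7544 -0.2103  0.316 ]
sc paddle_tip 0.89 [228. 201.] [ 0.7466 -0.2262  0.183 ]
sc paddle_tip 0.65 [274. 150.] [ 0.5402 -0.2653  0.183 ]
sc paddle_seat 0.89 [272. 144.] [ 0.5437 -0.266   0.215 ]
sc paddle_seat 0.78 [230. 194.] [ 0.74   -0.2201  0.215 ]
si paddle_grip 0.85 [294. 152.] [0.5849 0.043  0.316 ]
si paddle_grip 0.66 [327. 113.] [ 0.5616 -0.275   0.316 ]
si paddle_tip 0.89 [294. 182.] [ 0.6082 -0.03    0.183 ]
si paddle_tip 0.73 [262. 208.] [0.6533 0.1291 0.183 ]
si paddle_seat 0.92 [332. 149.] [ 0.5317 -0.2222  0.215 ]
si paddle_seat 0.89 [293. 172.] [ 0.6119 -0.0304  0.215 ]
```

View pics/c3.png

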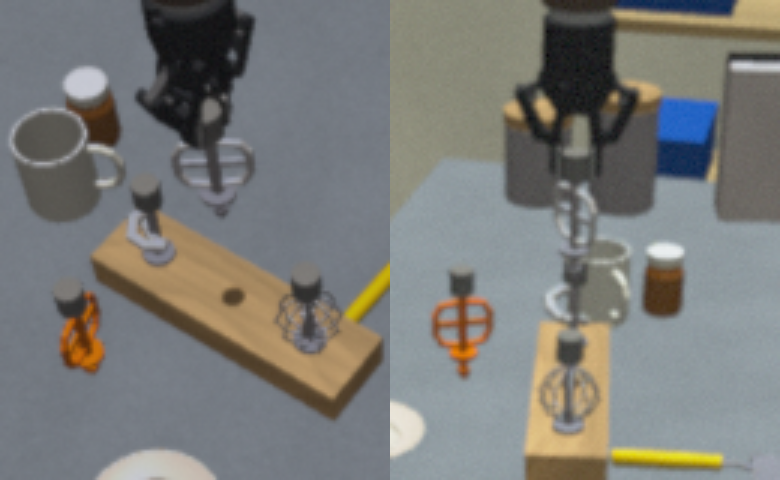

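The paddle is held upright, and the whisk and hook are still in their holes. I'll carry it towards the hub, stopping short to look at the hub from near.

>>> {"method": "play_rows", "body": {
  "targets": [
    {"linear": [0.2, 1.5, 0], "grip": 255, "delta_rot": [0, 0, 0]},
    {"linear": [0.5, 4, 0], "grip": 255, "delta_rot": [0, 0, 0]},
    {"linear": [0.8, 8, 0], "grip": 255, "delta_rot": [0, 0, 0]},
    {"linear": [1.2, 12, 0], "grip": 255, "delta_rot": [0, 0, 0]},
    {"linear": [1.6, 16, 0], "grip": 255, "delta_rot": [0, 0, 0]},
    {"linear": [2, 20, 0], "grip": 255, "delta_rot": [0, 0, 0]},
    {"linear": [2.4, 24, 0], "grip": 255, "delta_rot": [0, 0, 0]},
    {"linear": [2.6, 28, 0], "grip": 255, "delta_rot": [0, 0, 0]},
    {"linear": [2.6, 31, 0], "grip": 255, "delta_rot": [0, 0, 0]},
    {"linear": [2.6, 32, 0], "grip": 255, "delta_rot": [0, 0, 0]}
  ]
}}

```text
time: 6.6
ee_pos: [0.5726, 0.0595, 0.2993]
tcp_rot: [180.0, -0.0, 99.1]
wrist_force: [0.4, -0.7, -1.9]
opening: 0.0287
grasp_force: 69.4
```

>>> {"method": "play_rows", "body": {
  "targets": [
    {"linear": [0, 0, 0], "grip": 255, "delta_rot": [0, 0, 0]},
    {"linear": [0, 0, 0], "grip": 255, "delta_rot": [0, 0, 0]}
  ]
}}

```text
time: 6.8
ee_pos: [0.573, 0.0558, 0.2994]
tcp_rot: [180.0, 0.0, 98.9]
wrist_force: [0.4, -0.4, -2.8]
opening: 0.0285
grasp_force: 69.4
```

```bash
python3 - <<'E'
from h import *
p=cam("wrist","w3")
o=bot.get_obs();print(o["ee_pos"],o["tcp_rot"],o["time"],o["wrist_force"],o["grasp_force"])
w=cloud(p); print(disc(w,(.573,.183),.098,.05))
for t in("hub_seat","paddle_tip"):
    for d in bot.pinpoint(p,t)[:2]: print(t,round(d["conf"],2),np.round(d["pixel"]),np.round(pt(p,d["pixel"],.098),4))
E
```

```text
[0.5730289  0.05530489 0.29936454] [1.79998134e+02 1.58086021e-02 9.88376468e+01] 6.85 [-0.48083631  0.22415735 -2.30904613] 69.38937664031982
(array([0.5756, 0.1814, 0.0345]), array([0.5756, 0.1816], dtype=float32), 2655, np.float64(0.0976))
hub_seat 0.67 [340.  58.] [0.5774 0.1854 0.098 ]
hub_seat 0.29 [280. 324.] [ 0.5544 -0.1774  0.098 ]
paddle_tip 0.27 [407. 290.] [ 0.7215 -0.0898  0.098 ]
```

View pics/w3.png

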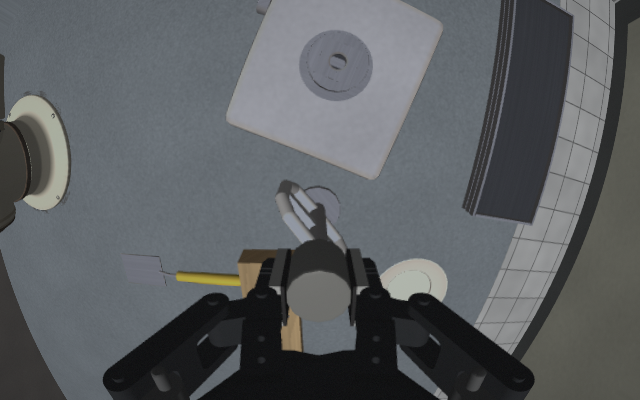

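```bash
python3 - <<'E'
from h import *
p=cam("wrist"); o=bot.get_obs(); e=o["ee_pos"]; w=cloud(p)
print(e,p["range_z"][285,318],"top",disc(w,e[:2],e[2]+.0329,.025,.006))
z=e[2]-.0789
m=(abs(w[...,2]-z)<.008)&(np.hypot(w[...,0]-e[0],w[...,1]-e[1])<.03)
r,c=np.where(m&(np.indices(m.shape)[0]<230)&(np.indices(m.shape)[1]>300));print(len(r),c.min(),c.max(),r.min(),r.max(),np.median(w[...,2][r,c]))
P=w[r,c,:2]; 
A=np.c_[2*P,np.ones(len(P))]
h=cv2.convexHull(P.astype(np.float32))[:,0]
print("flange extents",P.min(0),P.max(0),e)
from scipy.optimize import least_squares
far=[]  # outer (far) rim: per-column topmost pixel
for cc in np.unique(c): far.append(w[r[c==cc].min(),cc,:2])
far=np.array(far); s=least_squares(lambda q:np.hypot(*(far-q).T)-.018,e[:2],loss="soft_l1",f_scale=.0007); print("flange centre",s.x,np.abs(s.fun).mean(),len(far))
print("hub",disc(w,(.5756,.1815),.098,.045))
# bore: dark ellipse centre
E
```

```text
[0.57310066 0.05503589 0.29936456] 0.12939353 top (array([0.5723, 0.0604, 0.0245]), array([0.5735, 0.0574], dtype=float32), 4074, np.float64(0.3313))
722 304 340 185 228 0.2202495686520176
flange extents [0.56125971 0.03804327] [0.59095958 0.07254764] [0.57310066 0.05503589 0.29936456]
flange centre [0.5730371  0.05384255] 0.0003188733360351321 37
hub (array([0.576 , 0.1817, 0.0344]), array([0.5754, 0.1816], dtype=float32), 2647, np.float64(0.0976))
```

>>> {"method": "play_rows", "body": {
  "targets": [
    {"linear": [0.1, 1.5, 0], "grip": 255, "delta_rot": [0, 0, 0]},
    {"linear": [0.2, 4.5, 0], "grip": 255, "delta_rot": [0, 0, 0]},
    {"linear": [0.2, 8, 0], "grip": 255, "delta_rot": [0, 0, 0]},
    {"linear": [0.25, 11, -1], "grip": 255, "delta_rot": [0, 0, 0]},
    {"linear": [0.25, 12.5, -3], "grip": 255, "delta_rot": [0, 0, 0]},
    {"linear": [0.25, 12.7, -5], "grip": 255, "delta_rot": [0, 0, 0]},
    {"linear": [0.25, 12.7, -6.5], "grip": 255, "delta_rot": [0, 0, 0]},
    {"linear": [0.25, 12.7, -7], "grip": 255, "delta_rot": [0, 0, 0]},
    {"linear": [0.25, 12.7, -7], "grip": 255, "delta_rot": [0, 0, 0]},
    {"linear": [0.25, 12.7, -7], "grip": 255, "delta_rot": [0, 0, 0]}
  ]
}}

```text
time: 8.0
ee_pos: [0.5758, 0.1831, 0.2303]
tcp_rot: [179.9, -0.0, 98.9]
wrist_force: [-0.7, 0.5, -2.2]
opening: 0.0282
grasp_force: 69.5
```

```bash
python3 - <<'E'
from h import *
o=bot.get_obs();print(o["ee_pos"],o["tcp_rot"],o["time"],o["wrist_force"])
a=[]
for n,c0,r0 in(("scene",335,180),("side",235,160)):
    p=cam(n); a.append(cv2.resize(p["color"][r0:r0+110,c0:c0+95,::-1],None,fx=4,fy=4,interpolation=cv2.INTER_CUBIC))
    for t,z in(("paddle_tip",o["ee_pos"][2]-.117),("paddle_seat",o["ee_pos"][2]-.085),("hub_seat",.098)):
        for d in bot.pinpoint(p,t)[:3]: print(n,t,round(d["conf"],2),np.round(d["pixel"],1),np.round(pt(p,d["pixel"],z),4))
cv2.imwrite("pics/c4.png",np.hstack(a))
E
```

```text
[0.57581441 0.18310288 0.23025852] [ 1.79937802e+02 -1.26893276e-02  9.88567691e+01] 8.0 [-0.73095472  0.4541651  -2.15658653]
scene paddle_tip 0.85 [233. 203.] [ 0.7219 -0.2541  0.1133]
scene paddle_tip 0.75 [381.4 267.1] [0.5807 0.1843 0.1133]
scene paddle_seat 0.81 [231.3 197.4] [ 0.7226 -0.2525  0.1453]
scene paddle_seat 0.67 [383.2 257.2] [0.5695 0.1769 0.1453]
scene hub_seat 0.98 [384.9 265.1] [0.5633 0.1839 0.098 ]
side paddle_tip 0.89 [289.  245.6] [0.5644 0.1843 0.1133]
side paddle_tip 0.45 [292.9 185.6] [ 0.6411 -0.1285  0.1133]
side paddle_seat 0.62 [293.3 174.7] [ 0.6433 -0.1437  0.1453]
side paddle_seat 0.58 [288.  238.2] [0.563  0.1954 0.1453]
side paddle_seat 0.57 [286.  252.3] [0.5515 0.2525 0.1453]
side hub_seat 0.89 [285.9 250.3] [0.5726 0.1866 0.098 ]
```

View pics/c4.png

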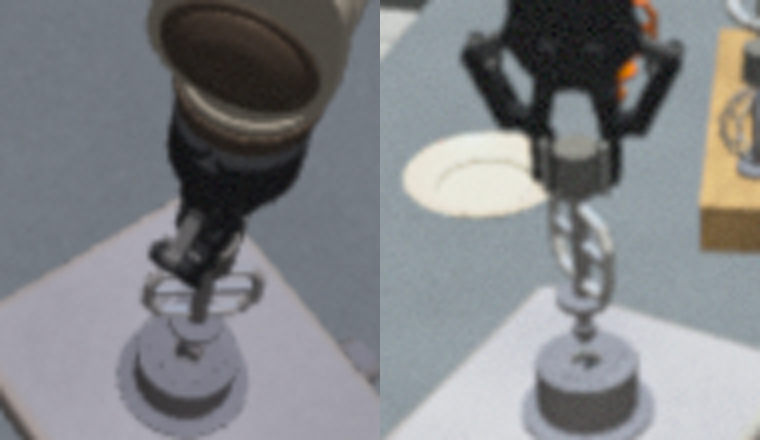

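The shank tip stands over the bore in both views. I'll lower it slowly and watch the force.

>>> {"method": "play_rows", "body": {
  "targets": [
    {"linear": [0, 0, -0.5], "grip": 255, "delta_rot": [0, 0, 0]},
    {"linear": [0, 0, -1], "grip": 255, "delta_rot": [0, 0, 0]},
    {"linear": [0, 0, -1.3], "grip": 255, "delta_rot": [0, 0, 0]},
    {"linear": [0, 0, -1.6], "grip": 255, "delta_rot": [0, 0, 0]},
    {"linear": [0, 0, -1.9], "grip": 255, "delta_rot": [0, 0, 0]},
    {"linear": [0, 0, -2.0], "grip": 255, "delta_rot": [0, 0, 0]},
    {"linear": [0, 0, -2.0], "grip": 255, "delta_rot": [0, 0, 0]}
  ]
}}

```text
time: 9.1
ee_pos: [0.5755, 0.1831, 0.2091]
tcp_rot: [-180.0, 0.0, 98.9]
wrist_force: [0.1, -0.2, -3.5]
opening: 0.0281
grasp_force: 69.5
```

```bash
python3 - <<'E'
from h import *
o=bot.get_obs();print(o["ee_pos"],o["time"],o["wrist_force"],o["torque"])
E
```

```text
[0.57553755 0.18313271 0.20911825] 9.1 [ 0.09214489 -0.24941032 -3.50866293] [-0.04371638  0.02843133  0.00662211]
```

>>> {"method": "play_rows", "body": {
  "targets": [
    {"linear": [0, 0, -0.2], "grip": 255, "delta_rot": [0, 0, 0]},
    {"linear": [0, 0, -0.4], "grip": 255, "delta_rot": [0, 0, 0]},
    {"linear": [0, 0, -0.6], "grip": 255, "delta_rot": [0, 0, 0]},
    {"linear": [0, 0, -0.6], "grip": 255, "delta_rot": [0, 0, 0]}
  ]
}}

```text
time: 9.5
ee_pos: [0.5755, 0.1831, 0.2029]
tcp_rot: [-180.0, 0.0, 98.9]
wrist_force: [0.6, -0.1, -2.2]
opening: 0.0284
grasp_force: 69.5
```

```bash
python3 - <<'E'
from h import *
o=bot.get_obs();print(o["ee_pos"],o["time"],o["wrist_force"],o["torque"])
E
```

```text
[0.57549098 0.18312892 0.20292119] 9.5 [ 0.6365697  -0.08706007 -2.15455232] [ 0.02524424 -0.04055251  0.00138257]
```

>>> {"method": "play_rows", "body": {
  "targets": [
    {"linear": [0, 0, -0.2], "grip": 255, "delta_rot": [0, 0, 0]},
    {"linear": [0, 0, -0.4], "grip": 255, "delta_rot": [0, 0, 0]},
    {"linear": [0, 0, -0.6], "grip": 255, "delta_rot": [0, 0, 0]}
  ]
}}

```text
time: 9.8
ee_pos: [0.5757, 0.1832, 0.1976]
tcp_rot: [180.0, -0.0, 98.9]
wrist_force: [-0.0, -0.5, 3.5]
opening: 0.0282
grasp_force: 69.5
```

>>> {"method": "play_rows", "body": {
  "targets": [
    {"linear": [0, 0, -0.2], "grip": 255, "delta_rot": [0, 0, 0]},
    {"linear": [0, 0, -0.4], "grip": 255, "delta_rot": [0, 0, 0]}
  ]
}}

```text
time: 10.0
ee_pos: [0.5759, 0.1832, 0.1942]
tcp_rot: [179.9, -0.0, 98.9]
wrist_force: [-0.6, 0.5, 7.2]
opening: 0.0286
grasp_force: 69.9
```

>>> {"method": "play_rows", "body": {
  "targets": [
    {"linear": [0, 0, -0.2], "grip": 255, "delta_rot": [0, 0, 0]},
    {"linear": [0, 0, -0.4], "grip": 255, "delta_rot": [0, 0, 0]}
  ]
}}

```text
time: 10.2
ee_pos: [0.5757, 0.1831, 0.1891]
tcp_rot: [180.0, 0.0, 98.9]
wrist_force: [0.7, -0.0, 1.1]
opening: 0.0283
grasp_force: 69.7
```

>>> {"method": "play_rows", "body": {
  "targets": [
    {"linear": [0, 0, -0.15], "grip": 255, "delta_rot": [0, 0, 0]},
    {"linear": [0, 0, -0.3], "grip": 255, "delta_rot": [0, 0, 0]},
    {"linear": [0, 0, -0.3], "grip": 255, "delta_rot": [0, 0, 0]}
  ]
}}

```text
time: 10.5
ee_pos: [0.5753, 0.1831, 0.1855]
tcp_rot: [-179.9, 0.0, 98.9]
wrist_force: [-1.0, -0.0, -2.2]
opening: 0.0284
grasp_force: 69.5
```

>>> {"method": "play_rows", "body": {
  "targets": [
    {"linear": [0, 0, -0.1], "grip": 255, "delta_rot": [0, 0, 0]},
    {"linear": [0, 0, -0.2], "grip": 255, "delta_rot": [0, 0, 0]},
    {"linear": [0, 0, -0.2], "grip": 255, "delta_rot": [0, 0, 0]}
  ]
}}

```text
time: 10.8
ee_pos: [0.5755, 0.1831, 0.1839]
tcp_rot: [-180.0, 0.0, 98.9]
wrist_force: [-0.1, 0.5, -1.3]
opening: 0.0283
grasp_force: 69.5
```

>>> {"method": "play_rows", "body": {
  "targets": [
    {"linear": [0, 0, -0.05], "grip": 255, "delta_rot": [0, 0, 0]},
    {"linear": [0, 0, -0.1], "grip": 255, "delta_rot": [0, 0, 0]},
    {"linear": [0, 0, -0.1], "grip": 255, "delta_rot": [0, 0, 0]}
  ]
}}

```text
time: 11.1
ee_pos: [0.5756, 0.1831, 0.1832]
tcp_rot: [-180.0, 0.0, 98.9]
wrist_force: [-0.5, 0.6, -2.2]
opening: 0.0284
grasp_force: 69.5
```

>>> {"method": "play_rows", "body": {
  "targets": [
    {"linear": [0, 0, -0.05], "grip": 255, "delta_rot": [0, 0, 0]},
    {"linear": [0, 0, -0.05], "grip": 255, "delta_rot": [0, 0, 0]}
  ]
}}

```text
time: 11.3
ee_pos: [0.5756, 0.1832, 0.1829]
tcp_rot: [180.0, -0.0, 98.9]
wrist_force: [-1.0, 0.8, -0.5]
opening: 0.0284
grasp_force: 69.5
```

>>> {"method": "play_rows", "body": {
  "targets": [
    {"linear": [0, 0, -0.05], "grip": 255, "delta_rot": [0, 0, 0]},
    {"linear": [0, 0, -0.1], "grip": 255, "delta_rot": [0, 0, 0]},
    {"linear": [0, 0, -0.1], "grip": 255, "delta_rot": [0, 0, 0]}
  ]
}}

```text
time: 11.6
ee_pos: [0.5756, 0.1832, 0.1824]
tcp_rot: [180.0, -0.0, 98.9]
wrist_force: [-2.3, -0.5, 3.3]
opening: 0.0281
grasp_force: 70.0
```

```bash
python3 - <<'E'
from h import *
o=bot.get_obs();print(o["ee_pos"],o["time"],o["wrist_force"])
E
```

```text
[0.5755979  0.18318246 0.18235525] 11.6 [-2.27821613 -0.48497541  3.33797205]
```

>>> {"method": "play_rows", "body": {
  "targets": [
    {"linear": [0, 0, -0.05], "grip": 255, "delta_rot": [0, 0, 0]},
    {"linear": [0, 0, -0.05], "grip": 255, "delta_rot": [0, 0, 0]}
  ]
}}

```text
time: 11.8
ee_pos: [0.5756, 0.1832, 0.182]
tcp_rot: [180.0, -0.0, 98.9]
wrist_force: [-2.6, 0.2, 6.1]
opening: 0.0283
grasp_force: 70.3
```

>>> {"method": "play_rows", "body": {
  "targets": [
    {"linear": [0, 0, -0.05], "grip": 255, "delta_rot": [0, 0, 0]},
    {"linear": [0, 0, -0.05], "grip": 255, "delta_rot": [0, 0, 0]}
  ]
}}

```text
time: 12.0
ee_pos: [0.5756, 0.1832, 0.1818]
tcp_rot: [179.9, -0.0, 98.9]
wrist_force: [-2.8, -0.6, 7.8]
opening: 0.0282
grasp_force: 70.5
```

>>> {"method": "play_rows", "body": {
  "targets": [
    {"linear": [0, 0, -0.04], "grip": 255, "delta_rot": [0, 0, 0]},
    {"linear": [0, 0, -0.07], "grip": 255, "delta_rot": [0, 0, 0]},
    {"linear": [0, 0, -0.07], "grip": 255, "delta_rot": [0, 0, 0]}
  ]
}}

```text
time: 12.3
ee_pos: [0.5756, 0.1832, 0.1815]
tcp_rot: [179.9, -0.0, 98.9]
wrist_force: [-4.4, -0.3, 9.3]
opening: 0.0286
grasp_force: 70.8
```

>>> {"method": "play_rows", "body": {
  "targets": [
    {"linear": [0, 0, 0.1], "grip": 255, "delta_rot": [0, 0, 0]},
    {"linear": [0, 0, 0.2], "grip": 255, "delta_rot": [0, 0, 0]},
    {"linear": [0, 0, 0.3], "grip": 255, "delta_rot": [0, 0, 0]},
    {"linear": [0, 0, 0.3], "grip": 255, "delta_rot": [0, 0, 0]}
  ]
}}

```text
time: 12.7
ee_pos: [0.5757, 0.1832, 0.1828]
tcp_rot: [-180.0, 0.0, 98.9]
wrist_force: [-0.5, 0.2, 0.5]
opening: 0.0281
grasp_force: 69.8
```

>>> {"method": "play_rows", "body": {
  "targets": [
    {"linear": [0, 0, 0], "grip": 255, "delta_rot": [0, 0, 0]},
    {"linear": [0, 0, 0.05], "grip": 255, "delta_rot": [0, 0, 0]},
    {"linear": [0, 0, 0.1], "grip": 255, "delta_rot": [0, 0, 0]},
    {"linear": [0, 0, 0.1], "grip": 255, "delta_rot": [0, 0, 0]}
  ]
}}

```text
time: 13.1
ee_pos: [0.5755, 0.1831, 0.1838]
tcp_rot: [-180.0, 0.0, 98.9]
wrist_force: [-0.2, -0.5, -1.7]
opening: 0.0287
grasp_force: 69.6
```

>>> {"method": "play_rows", "body": {
  "targets": [
    {"linear": [0, 0, 0.05], "grip": 255, "delta_rot": [0, 0, 0]},
    {"linear": [0, 0, 0.05], "grip": 255, "delta_rot": [0, 0, 0]}
  ]
}}

```text
time: 13.3
ee_pos: [0.5756, 0.1831, 0.1845]
tcp_rot: [-180.0, 0.0, 98.9]
wrist_force: [-0.2, 0.6, -2.8]
opening: 0.0281
grasp_force: 69.6
```

>>> {"method": "play_rows", "body": {
  "targets": [
    {"linear": [0, 0, 0.05], "grip": 255, "delta_rot": [0, 0, 0]},
    {"linear": [0, 0, 0.05], "grip": 255, "delta_rot": [0, 0, 0]}
  ]
}}

```text
time: 13.5
ee_pos: [0.5756, 0.1832, 0.1852]
tcp_rot: [180.0, -0.0, 98.9]
wrist_force: [-0.5, 0.1, -2.7]
opening: 0.0281
grasp_force: 69.6
```

>>> {"method": "play_rows", "body": {
  "targets": [
    {"linear": [0, 0, 0.05], "grip": 255, "delta_rot": [0, 0, 0]},
    {"linear": [0, 0, 0.05], "grip": 255, "delta_rot": [0, 0, 0]}
  ]
}}

```text
time: 13.7
ee_pos: [0.5756, 0.1832, 0.1857]
tcp_rot: [180.0, -0.0, 98.9]
wrist_force: [0.3, -0.1, -1.8]
opening: 0.0285
grasp_force: 69.6
```

>>> {"method": "play_rows", "body": {
  "targets": [
    {"linear": [0, 0, 0.05], "grip": 255, "delta_rot": [0, 0, 0]},
    {"linear": [0, 0, 0.05], "grip": 255, "delta_rot": [0, 0, 0]}
  ]
}}

```text
time: 13.9
ee_pos: [0.5756, 0.1832, 0.1862]
tcp_rot: [180.0, -0.0, 98.9]
wrist_force: [-0.3, 0.5, -2.4]
opening: 0.0282
grasp_force: 69.6
```

>>> {"method": "play_rows", "body": {
  "targets": [
    {"linear": [0, 0, 0.05], "grip": 255, "delta_rot": [0, 0, 0]},
    {"linear": [0, 0, 0.05], "grip": 255, "delta_rot": [0, 0, 0]}
  ]
}}

```text
time: 14.1
ee_pos: [0.5756, 0.1831, 0.1865]
tcp_rot: [-180.0, 0.0, 98.9]
wrist_force: [0.8, -0.7, -3.4]
opening: 0.0281
grasp_force: 69.5
```

>>> {"method": "play_rows", "body": {
  "targets": [
    {"linear": [0, 0, 0.03], "grip": 255, "delta_rot": [0, 0, 0]},
    {"linear": [0, 0, 0.03], "grip": 255, "delta_rot": [0, 0, 0]}
  ]
}}

```text
time: 14.3
ee_pos: [0.5756, 0.1831, 0.1867]
tcp_rot: [-180.0, 0.0, 98.9]
wrist_force: [0.1, 0.0, -4.5]
opening: 0.0281
grasp_force: 69.3
```

>>> {"method": "play_rows", "body": {
  "targets": [
    {"linear": [0, 0, 0.03], "grip": 255, "delta_rot": [0, 0, 0]},
    {"linear": [0, 0, 0.03], "grip": 255, "delta_rot": [0, 0, 0]}
  ]
}}

```text
time: 14.5
ee_pos: [0.5755, 0.1831, 0.1869]
tcp_rot: [-180.0, 0.0, 98.9]
wrist_force: [0.7, -1.1, -5.9]
opening: 0.0278
grasp_force: 69.3
```

>>> {"method": "play_rows", "body": {
  "targets": [
    {"linear": [0, 0, 0.03], "grip": 255, "delta_rot": [0, 0, 0]},
    {"linear": [0, 0, 0.03], "grip": 255, "delta_rot": [0, 0, 0]}
  ]
}}

```text
time: 14.7
ee_pos: [0.5755, 0.1831, 0.1872]
tcp_rot: [-180.0, 0.0, 98.9]
wrist_force: [0.8, 0.2, -7.0]
opening: 0.028
grasp_force: 69.4
```

>>> {"method": "play_rows", "body": {
  "targets": [
    {"linear": [0, 0, 0.04], "grip": 255, "delta_rot": [0, 0, 0]},
    {"linear": [0, 0, 0.08], "grip": 255, "delta_rot": [0, 0, 0]},
    {"linear": [0, 0, 0.08], "grip": 255, "delta_rot": [0, 0, 0]}
  ]
}}

```text
time: 15.0
ee_pos: [0.5755, 0.1831, 0.1878]
tcp_rot: [-180.0, 0.0, 98.9]
wrist_force: [0.1, 0.1, -12.0]
opening: 0.0288
grasp_force: 69.6
```

>>> {"method": "play_rows", "body": {
  "targets": [
    {"linear": [0, 0, 0.04], "grip": 255, "delta_rot": [0, 0, 0]},
    {"linear": [0, 0, 0.04], "grip": 255, "delta_rot": [0, 0, 0]}
  ]
}}

```text
time: 15.2
ee_pos: [0.5754, 0.1831, 0.1881]
tcp_rot: [-179.9, 0.0, 98.9]
wrist_force: [1.1, -0.4, -14.1]
opening: 0.0283
grasp_force: 69.8
```

>>> {"method": "play_rows", "body": {
  "targets": [
    {"linear": [0, 0, 0], "grip": 255, "delta_rot": [0, 0, 0]},
    {"linear": [0, 0, 0], "grip": 255, "delta_rot": [0, 0, 0]},
    {"linear": [0, 0, 0], "grip": 255, "delta_rot": [0, 0, 0]}
  ]
}}

```text
time: 15.5
ee_pos: [0.5754, 0.1831, 0.1884]
tcp_rot: [-180.0, 0.0, 98.9]
wrist_force: [1.7, 0.7, -15.5]
opening: 0.028
grasp_force: 69.9
```

>>> {"method": "play_rows", "body": {
  "targets": [
    {"linear": [0, 0, 0], "grip": 255, "delta_rot": [0, 0, 0]},
    {"linear": [0, 0, 0], "grip": 255, "delta_rot": [0, 0, 0]},
    {"linear": [0, 0, 0], "grip": 255, "delta_rot": [0, 0, 0]},
    {"linear": [0, 0, 0], "grip": 255, "delta_rot": [0, 0, 0]}
  ]
}}

```text
time: 15.9
ee_pos: [0.5754, 0.1831, 0.1885]
tcp_rot: [-180.0, 0.0, 98.9]
wrist_force: [0.9, -0.3, -16.3]
opening: 0.028
grasp_force: 70.0
```

>>> {"method": "play_rows", "body": {
  "targets": [
    {"linear": [0, 0, 0], "grip": 255, "delta_rot": [0, 0, 0]},
    {"linear": [0, 0, 0], "grip": 255, "delta_rot": [0, 0, 0]},
    {"linear": [0, 0, 0], "grip": 255, "delta_rot": [0, 0, 0]},
    {"linear": [0, 0, 0], "grip": 255, "delta_rot": [0, 0, 0]}
  ]
}}

```text
time: 16.3
ee_pos: [0.5755, 0.1831, 0.1886]
tcp_rot: [-180.0, 0.0, 98.9]
wrist_force: [-0.4, -1.4, -15.9]
opening: 0.0286
grasp_force: 70.0
```

>>> {"method": "play_rows", "body": {
  "targets": [
    {"linear": [0, 0, -0.01], "grip": 255, "delta_rot": [0, 0, 0]},
    {"linear": [0, 0, -0.02], "grip": 255, "delta_rot": [0, 0, 0]},
    {"linear": [0, 0, -0.02], "grip": 255, "delta_rot": [0, 0, 0]},
    {"linear": [0, 0, -0.02], "grip": 255, "delta_rot": [0, 0, 0]},
    {"linear": [0, 0, -0.02], "grip": 255, "delta_rot": [0, 0, 0]},
    {"linear": [0, 0, -0.02], "grip": 255, "delta_rot": [0, 0, 0]}
  ]
}}

```text
time: 16.9
ee_pos: [0.5755, 0.1832, 0.1885]
tcp_rot: [-180.0, -0.0, 98.9]
wrist_force: [-0.3, 0.3, -14.8]
opening: 0.0284
grasp_force: 69.9
```

>>> {"method": "play_rows", "body": {
  "targets": [
    {"linear": [0, 0, -0.1], "grip": 255, "delta_rot": [0, 0, 0]},
    {"linear": [0, 0, -0.2], "grip": 255, "delta_rot": [0, 0, 0]},
    {"linear": [0, 0, -0.3], "grip": 255, "delta_rot": [0, 0, 0]},
    {"linear": [0, 0, -0.4], "grip": 255, "delta_rot": [0, 0, 0]},
    {"linear": [0, 0, -0.5], "grip": 255, "delta_rot": [0, 0, 0]},
    {"linear": [0, 0, -0.5], "grip": 255, "delta_rot": [0, 0, 0]},
    {"linear": [0, 0, -0.5], "grip": 255, "delta_rot": [0, 0, 0]}
  ]
}}

```text
time: 17.6
ee_pos: [0.5758, 0.1832, 0.1839]
tcp_rot: [179.9, -0.0, 98.9]
wrist_force: [-1.1, -0.1, -1.7]
opening: 0.0284
grasp_force: 71.4
```

>>> {"method": "play_rows", "body": {
  "targets": [
    {"linear": [0, 0, -0.05], "grip": 255, "delta_rot": [0, 0, 0]},
    {"linear": [0, 0, -0.1], "grip": 255, "delta_rot": [0, 0, 0]},
    {"linear": [0, 0, -0.1], "grip": 255, "delta_rot": [0, 0, 0]},
    {"linear": [0, 0, -0.1], "grip": 255, "delta_rot": [0, 0, 0]}
  ]
}}

```text
time: 18.0
ee_pos: [0.5757, 0.1832, 0.1828]
tcp_rot: [180.0, -0.0, 98.9]
wrist_force: [-0.5, -0.4, 0.2]
opening: 0.0282
grasp_force: 71.7
```

>>> {"method": "play_rows", "body": {
  "targets": [
    {"linear": [0, 0, 0], "grip": 255, "delta_rot": [0, 0, 0]},
    {"linear": [0, 0, 0], "grip": 255, "delta_rot": [0, 0, 0]}
  ],
  "force": 25
}}

```text
time: 18.2
ee_pos: [0.5757, 0.1832, 0.1827]
tcp_rot: [180.0, -0.0, 98.9]
wrist_force: [-0.3, 0.4, 1.3]
opening: 0.028
grasp_force: 71.7
```

>>> {"method": "play_rows", "body": {
  "targets": [
    {"linear": [0, 0, 0], "grip": 120, "delta_rot": [0, 0, 0]},
    {"linear": [0, 0, 0], "grip": 60, "delta_rot": [0, 0, 0]},
    {"linear": [0, 0, 0], "grip": 0, "delta_rot": [0, 0, 0]},
    {"linear": [0, 0, 0], "grip": 0, "delta_rot": [0, 0, 0]},
    {"linear": [0, 0, 0], "grip": 0, "delta_rot": [0, 0, 0]},
    {"linear": [0, 0, 0], "grip": 0, "delta_rot": [0, 0, 0]},
    {"linear": [0, 0, 0], "grip": 0, "delta_rot": [0, 0, 0]}
  ]
}}

```text
time: 18.9
ee_pos: [0.5756, 0.1831, 0.1825]
tcp_rot: [-180.0, 0.0, 98.9]
wrist_force: [0.5, -0.2, 0.2]
opening: 0.0854
grasp_force: 0.0
```

Released. I'll retreat straight up.

>>> {"method": "play_rows", "body": {
  "targets": [
    {"linear": [0, 0, 1], "grip": 0, "delta_rot": [0, 0, 0]},
    {"linear": [0, 0, 3], "grip": 0, "delta_rot": [0, 0, 0]},
    {"linear": [0, 0, 6], "grip": 0, "delta_rot": [0, 0, 0]},
    {"linear": [0, 0, 9], "grip": 0, "delta_rot": [0, 0, 0]},
    {"linear": [0, 0, 12], "grip": 0, "delta_rot": [0, 0, 0]},
    {"linear": [0, 0, 12], "grip": 0, "delta_rot": [0, 0, 0]},
    {"linear": [0, 0, 12], "grip": 0, "delta_rot": [0, 0, 0]}
  ]
}}

```text
time: 19.6
ee_pos: [0.5759, 0.1833, 0.3035]
tcp_rot: [179.9, -0.0, 98.9]
wrist_force: [-0.8, 0.3, -0.9]
opening: 0.085
grasp_force: 0.0
```

```bash
python3 - <<'E'
from h import *
p=cam("wrist"); w=cloud(p); print(bot.get_obs()["ee_pos"]); print("grip top, expect z .215",disc(w,(.5756,.182),.215,.03,.006))
a=[cv2.resize(cam(n)["color"][r0:r0+230,c0:c0+190,::-1],None,fx=2,fy=2,interpolation=cv2.INTER_CUBIC) for n,c0,r0 in(("scene",230,90),("side",210,90))]
cv2.imwrite("pics/c5.png",np.hstack(a))
E
```

```text
[0.57564948 0.18315164 0.30230809]
grip top, expect z .215 (array([0.5757, 0.1829, 0.0152]), array([0.5756, 0.1836], dtype=float32), 1043, np.float64(0.2145))
```

View pics/c5.png

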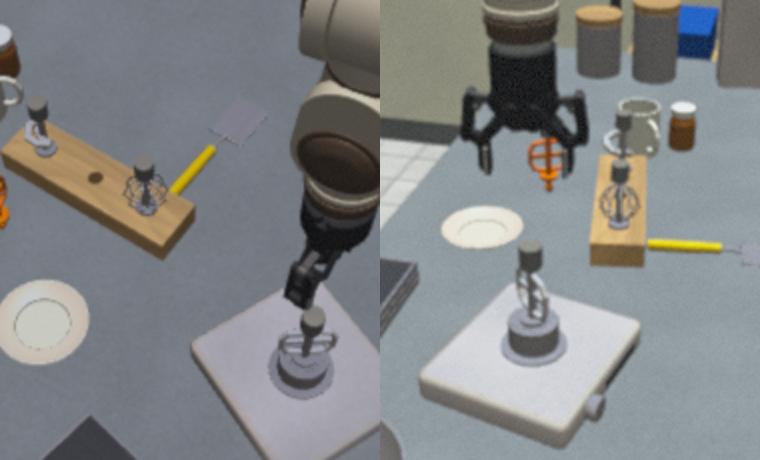

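The paddle stands upright in the hub with its grip top at 0.2145 m, against 0.215 expected. The gripper is clear and nothing else has moved.

```bash
python3 -c "
from workcell import bot
print(bot.job_done())"
```

```text
the job is handed in; nothing more can be done
None
```

The paddle is snapped home in the hub (pressed to about 12 N), held against a tug of 12–14 N for over a second, then released standing upright; nothing else moved in the camera views, and the job is handed in.

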